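Bring the green pigment round to the pouring arrow and lock the turntable

TASK

Turn the pigment turntable, by pushing its upright black pegs with a fingertip, until the green jar stands at the red arrow on the stand. Then push the yellow latch arm fully in, so that its nose locks the turntable with the green jar there. Only push, gently, and pinch or lift nothing: do not touch the jars on the turntable, and leave the tumbler, the blue can and the pink mould where they are.

Things in the scene. Friction and masses are not known exactly. Their poses are not given: they have to be found in the camera images.
- stand: Fixed grey board, 310 x 370 x 10 mm. Origin on the bench (z = 0) below the turntable's axis; z up. Its +y axis points from that axis to the red arrow, which lies flat on the board 147 to 210 mm from the axis, tip towards the axis. The board reaches 155 mm in x and -x, 155 mm in -y and 215 mm in +y.
- arrow_station (a point): Fixed point of the stand, 62 mm from the turntable's axis in the stand's +y direction, at the height of the turntable's top: the green jar's underside centre belongs here.
- turntable: Loose wooden disc, 210 mm wide, 14 mm thick, 0.55 kg, turning either way without end on a pin in the stand. Origin on the axis at its underside, 24 mm above the bench. Friction stops it when no longer pushed; a peg needs some 2 to 5 N. Jar places: 62 mm from the axis at 0, 120, 240 deg from its x axis (counter-clockwise from above); spokes with upright black pegs at 60, 180, 300 deg.
- peg0 (a point): Centre of the top of the black peg at 60 deg of the turntable: upright round peg 16 mm in diameter, 130 mm from the axis, top 95 mm above the bench, free-standing above the spoke, which is 35 mm above the bench.
- peg1 (a point): The same for the black peg at 180 deg.
- peg2 (a point): The same for the black peg at 300 deg.
- green_jar: Green jar with a green cap and a paper label, 40 mm in diameter, 58 mm high, loose on one of the three jar places (any of them). Origin at the centre of its underside, 38 mm above the bench; its top is 96 mm above the bench.
- blue_jar: Blue jar, otherwise the same, on another of the places.
- red_jar: Red jar, otherwise the same, on the remaining place.
- latch (a joint): Angle of the yellow latch arm: 0 = swung out, grows clockwise seen from above, 0.87 rad = stop, fully in. Starts at 0 to 0.2, stays where left (0.6 N at its peg moves it). The arm is 110 mm long, 41 to 51 mm above the bench, on an upright post at x = -110, y = 128 mm in the stand's frame. Fully in, it points along the stand's +x and its end lies at x = 0, y = 128 mm.
- latch_peg (a point): Centre of the top of the upright yellow peg on the latch arm's end: 15 mm in diameter, top 96 mm above the bench, 110 mm from the latch post. Push it from outside, towards the turntable's axis.
- latch_nose (a point): Tip of the latch arm's nose, 10 mm wide. Each jar place has two steel pins, 10 mm thick, tops 56 mm above the bench, 96 mm from the axis, 34 mm apart. Fully in, the nose stands between the pins of the place at the arrow, its tip 90 mm from the axis. It enters if that place is within about 4 deg of the arrow.
- tumbler: Steel tumbler, 72 mm in diameter at the rim, 110 mm high, loose bystander beside the board; origin at the centre of its underside.
- spray_can: Blue can, 54 mm in diameter, 140 mm high, loose bystander beside the board; origin at the centre of its underside.
- mould: Pink casting mould, open box 100 x 130 x 30 mm, loose bystander beside the board at its -y side; origin at the centre of its underside.
Mind the look-alikes: they are no part of the job. Of the things that look like the green_jar, the smallest one is meant.

How it is judged:
By the outcome, as a careful person would: the job done as asked, in the order asked, and still so for the second after the job is handed in, with the robot touching nothing.
It also fails if it takes over 72 s, if anything falls off the work surface, if the arm or the gripper's body presses on something with over 40 N, if the wrist force passes 120 N, or if a joint passes its speed limit or range.

ROBOT

A 6-joint arm with a two-finger parallel gripper is mounted at the origin on the work surface. World frame = base frame: x ahead of the robot, y to its left, z up, the work surface at z = 0. Lengths are in m, angles in rad, forces in N, time in s.
With the tool pointing down it reaches from about 0.25 to 0.775 m from the base axis. Payload 4 kg.
Tool frame: the origin (TCP) lies at the very end of the fingers, on their centre line; the grasp point (between the pads) lies 19 mm behind it; z points along the fingers, y is the line along which they close (so a half turn about z gives the same grasp; the last joint's range is limited). The gripper opens to 94 mm and grips with 3 to 60 N. Pads are 16 mm wide; open, the fingers measure 119 mm over their backs; the gripper's body (75 mm by 177 mm) begins 78 mm behind the grasp point.
Start: joints at [1.008, 0.087, 1.371, -0, 1.684, -0.103], TCP at [0.244, 0.493, 0.18] pointing down, gripper open.
Joint ranges: [-3.1, 3.1], [-0.76, 2.03], [0.27, 2.55], [-1.08, 4.22], [0.17, 2.65], [-2.57, 2.57]. Speed limits (rad/s): [2.79, 2.79, 3.14, 3.14, 3.14, 3.14].

INTERFACE

Orientations are given as [roll, pitch, yaw] about the fixed x, y, z axes, in that order (R = Rz(yaw) Ry(pitch) Rx(roll)).
In Python, from bench import robot gives the robot as it stands. The module is installed in compiled form; this text tells all that it offers.
- The arm moves only by the tool move_arm, never from a script. Its argument "deltas" is one flat list of numbers, 7 for each row, row after row: the turn, a rotation vector about the tool's x, y, z in rad, then the shift along the tool's x, y, z in cm, then the closure, from -1 (fully open) to 1 (shut). A call has 1 to 8 rows; each row is the pose to reach, as a shift and turn from the pose commanded when the call began, along the tool's axes at that moment; what a row does not reach only later rows make up. A row lasts 1/10 s, in which the tool goes at most 50 mm and 8.59 degrees, less where a joint would pass 70% of its speed; a pose out of reach is approached as far as the arm can. A call with a gripper value outside its range is refused whole. The fingers move at their own pace and stop on an object; the grip force is fixed at half the most. Time passes only in rows, so rows that repeat a pose let the fingers close. It gives the time, the measured TCP pose, the force, the opening and the grip force at its end, in the units of the state.
- robot.get_obs(): the state, without advancing time (a new reading comes with each control period).
- robot.snapshot(name): name is "scene" or "top" or "wrist"; returns a dict with "image" (400x640x3 uint8, red, green, blue), "depth" (400x640 float32, m along the optical axis (not along the pixel's ray), 0 where there is no reading), "fov_y" (degrees; the focal length in pixels is half the picture's height over the tangent of half this angle, whatever the lens; pixels are square), "cx", "cy" (the principal point, pixels), "origin" and "orientation" of the camera in the world; the wrist camera has in their place "T_tool_cam" (4x4, takes a point from camera to tool coordinates, whose origin is the TCP and whose axes are the flange's). Camera axes: x right, y up, looking along -z (the intrinsics and any distortion apply to the point x, -y, -z); pixel columns grow to the right and rows downward; lengths in m; the calibration is good to about 2 mm. A picture is of the moment at which its call begins: read the wrist's pose just before it.
- robot.close_job(): hands the job in; it is judged then, once.
The state is a dict: "time": time; "joint_positions": joint angles; "qvel": joint speeds; "joint_torque": joint torques, N m; "tool_pos": TCP position; "ee_rot": TCP orientation; "wrist_force": force on the tool from outside, world axes, zero at the start; "wrist_torque": the same for the moment, N m; "width": finger opening in m; "finger_force": force on a finger pad.
Only numpy, scipy, OpenCV 4.12 (cv2) and the standard library are available. Lean on these libraries where they do the work, as an engineer would, in place of code of your own. Each camera call takes 0.05 s, during which the arm holds its last target. There are 200 camera calls.

## Working session

There is one attempt and no reset: what is moved stays moved. The work goes in short steps, Python scripts to look and compute and a tool call to move; the robot and the scene stay as the last step left them, time stands still between calls to the robot, and variables do not carry over. Pictures are saved under pics/ and viewed, at most 10 in all, crops included, and the job is handed in when it is done.

Besides the shell and the picture viewer there is one more tool, called after "Emit:" by a JSON object that holds its "method" and its "body", one argument or row to a line. move_arm: Moves the arm, as the interface text tells. Its arguments: {"type":"object","properties":{"deltas":{"type":"array","items":{"type":"number"}}},"required":["deltas"]}

```bash
mkdir -p pics; python3 - <<'E'
from bench import robot
import cv2,numpy as np,pickle
o=robot.get_obs();print({k:np.round(v,3) for k,v in o.items()})
for n in("scene","top"):
    s=robot.snapshot(n);pickle.dump(s,open(n+".pkl","wb"))
    cv2.imwrite(f"pics/{n}0.png",s["image"][:,:,::-1]);print(n,{k:v for k,v in s.items() if k not in("image","depth")})
E
```

```text
{'time': np.float64(0.0), 'joint_positions': array([ 1.008,  0.088,  1.372,  0.   ,  1.684, -0.103]), 'qvel': array([-0.001, -0.002,  0.001, -0.   ,  0.001, -0.001]), 'joint_torque': array([ 1.0000e-03, -3.4017e+01, -3.0243e+01,  7.2000e-02,  3.3000e-02,
       -0.0000e+00]), 'tool_pos': array([0.244, 0.492, 0.179]), 'ee_rot': array([-3.139, -0.   ,  2.682]), 'wrist_force': array([ 0.163, -0.726, -0.075]), 'wrist_torque': array([ 0.044, -0.004,  0.029]), 'finger_force': np.float64(0.0), 'width': np.float64(0.094)}
scene {'fov_y': 42.75756804982443, 'cx': 317.312648482915, 'cy': 202.01473120129205, 'origin': array([ 1.71161533, -0.24521681,  0.80843637]), 'orientation': array([ 1.00320245, -0.02301027,  1.39845669])}
top {'fov_y': 56.67852536553637, 'cx': 318.64693739157315, 'cy': 206.46894051008175, 'origin': array([ 0.43700319, -0.03154483,  1.07688656]), 'orientation': array([ 0.20180464, -0.0027188 , -1.64056927])}
```

View pics/top0.png

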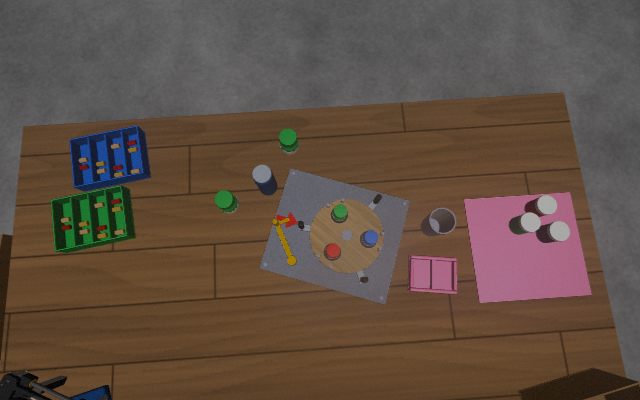

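View pics/scene0.png

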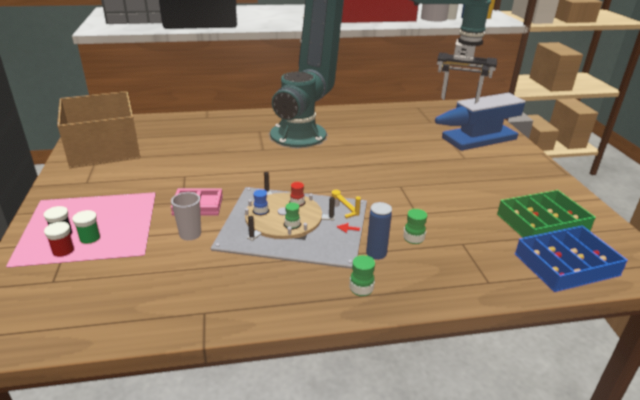

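Top view: the axis hub is at about (346,236), with pegs at (377,199), (363,279) and (301,225). The arrow is at (287,220), the latch post at (291,261) and the latch peg at (275,222).

Green jar candidates are (340,213) on the turntable and (288,137) and (225,200) off the board. The one on the turntable is smallest and sits on a jar place, so it fits. I'll confirm it in a crop while measuring.

```bash
cat > h.py <<'E'
import numpy as np,cv2
from scipy.spatial.transform import Rotation as R
def ray(s,p):
    f=200/np.tan(np.radians(s["fov_y"]/2))
    d=np.array([(p[0]-s["cx"])/f,-(p[1]-s["cy"])/f,-1.])
    return s["origin"],R.from_euler("xyz",s["orientation"]).as_matrix()@d
def onz(s,p,z):
    o,d=ray(s,p);return o+d*(z-o[2])/d[2]
def proj(s,P):
    f=200/np.tan(np.radians(s["fov_y"]/2))
    c=R.from_euler("xyz",s["orientation"]).as_matrix().T@(np.asarray(P)-s["origin"])
    return np.array([s["cx"]-f*c[0]/c[2],s["cy"]+f*c[1]/c[2]])
def blobs(s,lo,hi,roi,amin=8):
    h=cv2.cvtColor(s["image"],cv2.COLOR_RGB2HSV)
    m=cv2.inRange(h,np.array(lo),np.array(hi));k=np.zeros_like(m);x0,y0,x1,y1=roi;k[y0:y1,x0:x1]=1
    n,l,st,c=cv2.connectedComponentsWithStats(m*k)
    return [(c[i],st[i]) for i in range(1,n) if st[i,4]>=amin]
E
python3 - <<'E'
from h import *
import pickle
s=pickle.load(open("top.pkl","rb"))
roi=(255,160,415,310)
for n,lo,hi,z in[("green",(45,100,50),(80,255,255),.096),("blue",(105,110,60),(125,255,255),.096),("red",(0,180,80),(6,255,255),.096),("red(arrow z)",(0,180,80),(6,255,255),.011),("black",(0,0,0),(180,255,45),.09),("yellow",(20,150,100),(32,255,255),.05)]:
    for c,st in blobs(s,lo,hi,roi): print(n,c.round(1),st,onz(s,c,z).round(4))
g=blobs(s,(45,100,50),(80,255,255),(180,100,420,310))
print([(c.round(),st[4]) for c,st in g])
# board depth-based height check, hub
d=s["depth"];print("depth",d[236,346],d[213,340],d[180,300])
for p in[(292.5,172),(407,203),(385,300),(264,266)]: print("corner?",onz(s,p,.01).round(4))
im=s["image"][160:310,205:425,::-1]
big=cv2.resize(im,None,fx=3.6,fy=3.6,interpolation=cv2.INTER_CUBIC);cv2.imwrite("pics/crop1.png",big)
E
```

```text
green [339.8 211.7] [333 205  14  15 163] [ 0.6187 -0.104   0.096 ]
blue [264.4 182.4] [258 179  13   6  22] [0.7143 0.0951 0.096 ]
blue [370.9 236.7] [365 231  13  13 133] [ 0.5457 -0.1809  0.096 ]
red [290.8 220.3] [286 213  11  14  69] [0.6043 0.0288 0.096 ]
red [280.2 217.2] [276 215  11   5  35] [0.6148 0.0568 0.096 ]
red [330.1 247.1] [327 244   9   8  28] [ 0.5256 -0.0707  0.096 ]
red(arrow z) [290.8 220.3] [286 213  11  14  69] [0.6188 0.034  0.011 ]
red(arrow z) [280.2 217.2] [276 215  11   5  35] [0.6302 0.0645 0.011 ]
red(arrow z) [330.1 247.1] [327 244   9   8  28] [ 0.5333 -0.074   0.011 ]
black [274.3 182.5] [272 176   5  14  30] [0.7138 0.0688 0.09  ]
black [300.2 222. ] [299 221   4   3   9] [0.5991 0.0042 0.09  ]
black [301.3 226.4] [299 225   5   4  14] [0.5871 0.002  0.09  ]
yellow [284.3 240.8] [272 218  24  47 289] [0.5561 0.0529 0.05  ]
[(array([288., 140.]), np.int32(349)), (array([225., 201.]), np.int32(367)), (array([340., 212.]), np.int32(163))]
depth 1.036478 0.99919647 1.1055464
corner? [0.765  0.0211 0.01  ]
corner? [ 0.647  -0.3099  0.01  ]
corner? [ 0.3756 -0.216   0.01  ]
corner? [0.493  0.1173 0.01  ]
```

View pics/crop1.png

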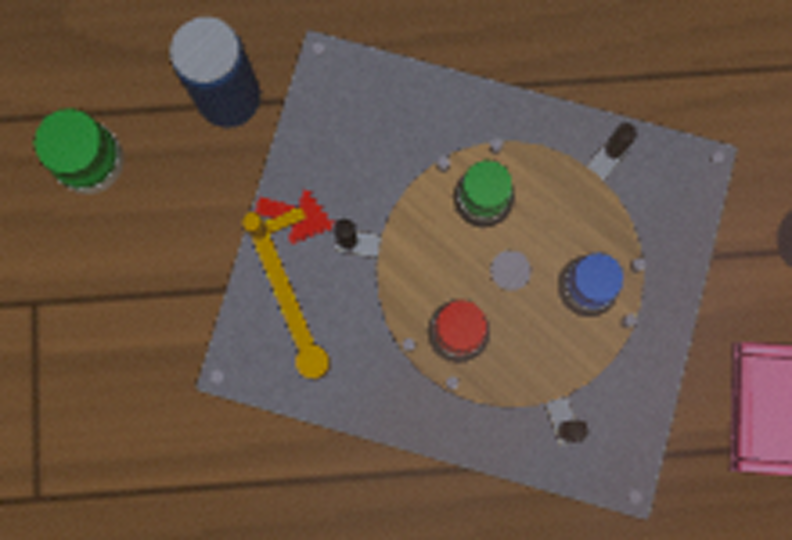

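The crop shows the small green jar at crop (487,185), on the turntable, so it is the one meant. The pegs' tops are at about (626,131), (344,227) and (582,430), the latch post at (312,360), its peg at (253,222) and its nose tip at (303,213).

```bash
cat >> h.py <<'E'
def fitstand(s,corners,hub):
    C=np.array([onz(s,p,.01)[:2] for p in corners]) # order (x+,y+),(x+,y-),(x-,y-),(x-,y+)
    L=np.array([[.155,.215],[.155,-.155],[-.155,-.155],[-.155,.215]])
    Lc=L-L.mean(0);Cc=C-C.mean(0)
    th=np.arctan2((Lc[:,0]*Cc[:,1]-Lc[:,1]*Cc[:,0]).sum(),(Lc*Cc).sum())
    M=np.array([[np.cos(th),-np.sin(th)],[np.sin(th),np.cos(th)]])
    t=C.mean(0)-M@L.mean(0)
    print("yaw",th,"axis",t,"hub",onz(s,hub,.038),"resid mm",((C-t)@M-L).round(4)*1000)
    return th,M,t
E
python3 - <<'E'
from h import *
import pickle
s=pickle.load(open("top.pkl","rb"))
q=lambda u,v:(205+u/3.6-.4,160+v/3.6-.4)
th,M,t=fitstand(s,[q(309,32),q(735,147),q(648,518),q(198,390)],q(510,269))
def st(n,p,z):
    w=onz(s,p,z)[:2];l=M.T@(w-t);print(n,"world",w.round(4),"stand",l.round(4),"r",np.hypot(*l).round(4),"ang",np.degrees(np.arctan2(l[1],l[0])).round(1))
st("pegA",q(626,131),.095);st("pegB",q(344,227),.095);st("pegC",q(582,430),.095)
st("green",q(487,185),.096);st("blue",q(601,277),.096);st("red",q(462,324),.096)
st("latchpost",q(312,360),.055);st("latchpeg",q(253,222),.096);st("nose",q(303,213),.046)
st("arrowtip",q(332,230),.01)
st("can",q(206,50),.14); st("tumblerrim",(443,221),.11)
for n,r,a in [("g",.062,0),("b",.062,240),("r",.062,120)]: pass
E
```

```text
yaw -0.34214868096229634 axis [ 0.56129449 -0.12157114] hub [ 0.56356571 -0.12121177  0.038     ] resid mm [[-2.1 -3.2]
 [-2.2  3. ]
 [ 2.3  2.6]
 [ 2.  -2.4]]
pegA world [ 0.655  -0.2126] stand [ 0.1188 -0.0543] r 0.1306 ang -24.6
pegB world [0.5965 0.0043] stand [-0.0091  0.1304] r 0.1307 ang 94.0
pegC world [ 0.4366 -0.1583] stand [-0.1052 -0.0764] r 0.13 ang -144.0
green world [ 0.6207 -0.1044] stand [0.0502 0.0361] r 0.0618 ang 35.8
blue world [ 0.5459 -0.1827] stand [ 0.006  -0.0628] r 0.063 ang -84.5
red world [ 0.5186 -0.0777] stand [-0.055  0.027] r 0.0612 ang 153.8
latchpost world [0.5027 0.0361] stand [-0.1081  0.1289] r 0.1682 ang 130.0
latchpeg world [0.6048 0.0715] stand [-0.0238  0.1965] r 0.1979 ang 96.9
nose world [0.6177 0.0374] stand [-0.0002  0.1687] r 0.1687 ang 90.1
arrowtip world [0.6085 0.0172] stand [-0.0021  0.1466] r 0.1466 ang 90.8
can world [0.7265 0.0952] stand [0.0829 0.2597] r 0.2726 ang 72.3
tumblerrim world [ 0.5723 -0.3731] stand [ 0.0948 -0.2332] r 0.2517 ang -67.9
```

Emit:
{"method": "move_arm", "body": {
  "deltas": [0, 0, 0, 0, 0, -5, 1, 0, 0, 0.1, -5, -6, -7, 1, 0, 0, 0.35, -42.3, -48.2, -7, 1, 0, 0, 0.35, -42.3, -48.2, -7, 1, 0, 0, 0.35, -42.3, -48.2, -7, 1, 0, 0, 0.35, -42.3, -48.2, -7, 1, 0, 0, 0.35, -42.3, -48.2, -7, 1, 0, 0, 0.35, -42.3, -48.2, -7, 1]
}}

```text
time: 0.9
tool_pos: [0.333, 0.1542, 0.2461]
ee_rot: [3.141, 0.0, 2.333]
wrist_force: [0.8, -0.8, 0.5]
width: 0.0333
finger_force: 0.0
```

Emit:
{"method": "move_arm", "body": {
  "deltas": [0, 0, 0, -25.6, -13.9, 0, 1, 0, 0, 0, -25.6, -13.9, 0, 1, 0, 0, 0, -25.6, -13.9, 0, 1, 0, 0, 0, -25.6, -13.9, 0, 1, 0, 0, 0, -25.6, -13.9, 0, 1, 0, 0, 0, -25.6, -13.9, 0, 1, 0, 0, 0, -25.6, -13.9, 0, 1, 0, 0, 0, -25.6, -13.9, 0, 1]
}}

```text
time: 1.7
tool_pos: [0.4087, -0.1255, 0.2456]
ee_rot: [-3.141, -0.002, 2.33]
wrist_force: [0.1, -0.3, 0.2]
width: 0.0004
finger_force: 0.0
```

```bash
cat >> h.py <<'E'
def todelta(o,T):
    "tool-axes shift in cm from the measured pose to world points"
    M=R.from_euler("xyz",o["ee_rot"]).as_matrix()
    return (np.atleast_2d(T)-o["tool_pos"])@M*100
E
python3 - <<'E'
from h import *
from bench import robot
o=robot.get_obs();print(o["tool_pos"],o["ee_rot"],o["joint_positions"].round(2),o["width"])
print(todelta(o,[[.409,-.127,.06]]).round(1))
s=robot.snapshot("top");cv2.imwrite("pics/t2.png",cv2.resize(s["image"][160:350,205:475,::-1],None,fx=2.9,fy=2.9))
E
```

```text
[ 0.4087203  -0.12551697  0.2455959 ] [-3.14128305e+00 -2.40957530e-03  2.32961379e+00] [-0.43 -0.19  1.51  0.    1.83 -1.19] 0.00037952519903569
[[-0.2 -0.1 18.6]]
```

View pics/t2.png

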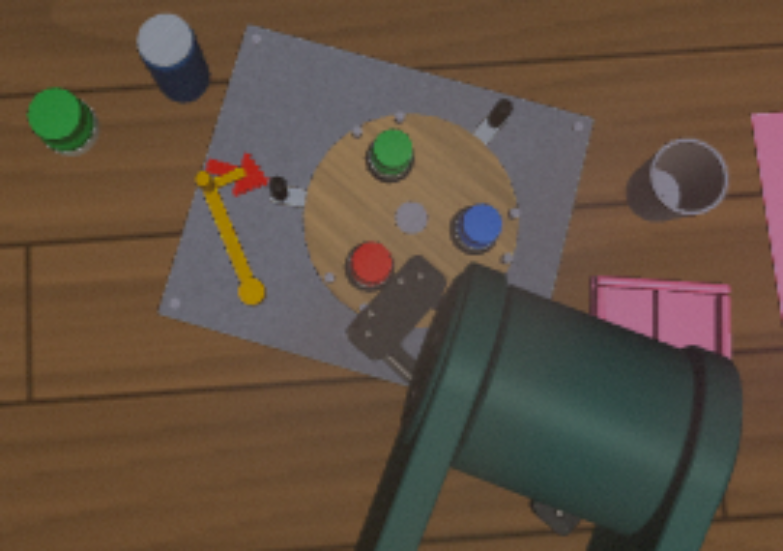

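The picture shows the gripper above the near edge of the board, at about (410,320). The turntable, jars and latch have not moved. Next I lower it.

Emit:
{"method": "move_arm", "body": {
  "deltas": [0, 0, 0, 0, 0, 5, 1, 0, 0, 0, 0, 0, 10, 1, 0, 0, 0, 0, 0, 14, 1, 0, 0, 0, 0, 0, 17, 1, 0, 0, 0, 0, 0, 18.5, 1, 0, 0, 0, 0, 0, 18.5, 1]
}}

```text
time: 2.35
tool_pos: [0.4069, -0.1225, 0.0589]
ee_rot: [-3.14, -0.005, 2.335]
wrist_force: [0.6, 0.2, 0.4]
width: 0.0007
finger_force: 0.0
```

```bash
python3 - <<'E'
from h import *
from bench import robot
o=robot.get_obs();print(o["tool_pos"],o["ee_rot"],o["wrist_force"])
ax=np.array([.5625,-.1213]);n=-R.from_euler("xyz",o["ee_rot"]).as_matrix()[:2,0]
for a in range(-150,-85,4):
    w=np.radians(a-19.6);P=ax+.13*np.array([np.cos(w),np.sin(w)])-.016*n
    print(a,P.round(3),todelta(o,[*P,.06]).round(2))
E
```

```text
[ 0.40694634 -0.12249184  0.05888679] [-3.13989349 -0.00537562  2.33462903] [0.60193794 0.22296794 0.43134367]
-150 [ 0.424 -0.133] [[-1.92  0.46 -0.12]]
-146 [ 0.426 -0.142] [[-2.7  -0.01 -0.13]]
-142 [ 0.428 -0.151] [[-3.5  -0.43 -0.13]]
-138 [ 0.431 -0.159] [[-4.34 -0.79 -0.13]]
-134 [ 0.435 -0.168] [[-5.19 -1.09 -0.14]]
-130 [ 0.439 -0.176] [[-6.07 -1.33 -0.14]]
-126 [ 0.444 -0.183] [[-6.96 -1.51 -0.15]]
-122 [ 0.45 -0.19] [[-7.86 -1.63 -0.15]]
-118 [ 0.455 -0.197] [[-8.76 -1.68 -0.16]]
-114 [ 0.462 -0.204] [[-9.67 -1.67 -0.16]]
-110 [ 0.469 -0.21 ] [[-10.57  -1.6   -0.17]]
-106 [ 0.476 -0.215] [[-11.47  -1.46  -0.17]]
-102 [ 0.483 -0.22 ] [[-12.36  -1.26  -0.18]]
-98 [ 0.491 -0.225] [[-13.23  -1.    -0.18]]
-94 [ 0.499 -0.229] [[-14.08  -0.68  -0.19]]
-90 [ 0.508 -0.232] [[-14.9   -0.3   -0.19]]
-86 [ 0.516 -0.235] [[-15.7    0.13  -0.2 ]]
```

Emit:
{"method": "move_arm", "body": {
  "deltas": [0, 0, 0, -1.2, 0.2, 0, 1, 0, 0, 0, -2.2, 0.2, 0, 1, 0, 0, 0, -2.7, 0, 0, 1, 0, 0, 0, -3.1, -0.2, 0, 1, 0, 0, 0, -3.5, -0.45, 0, 1, 0, 0, 0, -4.0, -0.65, 0, 1, 0, 0, 0, -4.5, -0.85, 0, 1, 0, 0, 0, -5.2, -1.1, 0, 1]
}}

```text
time: 3.15
tool_pos: [0.4368, -0.1708, 0.0614]
ee_rot: [-3.141, -0.0, 2.332]
wrist_force: [-2.5, 1.8, 1.4]
width: 0.0004
finger_force: 1.3
```

Emit:
{"method": "move_arm", "body": {
  "deltas": [0, 0, 0, -0.6, -0.2, 0, 1, 0, 0, 0, -1.2, -0.3, 0, 1, 0, 0, 0, -1.8, -0.4, 0, 1, 0, 0, 0, -2.4, -0.5, 0, 1, 0, 0, 0, -3.0, -0.55, 0, 1, 0, 0, 0, -3.6, -0.6, 0, 1, 0, 0, 0, -4.1, -0.6, 0, 1, 0, 0, 0, -4.5, -0.58, 0, 1]
}}

```text
time: 3.95
tool_pos: [0.4641, -0.2074, 0.0612]
ee_rot: [-3.141, -0.0, 2.332]
wrist_force: [-2.9, 0.2, 0.6]
width: 0.0003
finger_force: 1.1
```

```bash
python3 - <<'E'
from h import *
from bench import robot
o=robot.get_obs();print(o["tool_pos"],o["ee_rot"],o["wrist_force"])
s=robot.snapshot("top");cv2.imwrite("pics/t3.png",cv2.resize(s["image"][160:310,205:405,::-1],None,fx=3.6,fy=3.6,interpolation=cv2.INTER_CUBIC))
ax=np.array([.5625,-.1213])
for n,lo,hi in[("green",(45,100,50),(80,255,255)),("blue",(105,110,60),(125,255,255)),("red",(0,170,80),(6,255,255))]:
    for c,st in blobs(s,lo,hi,(310,190,385,280)):
        w=onz(s,c,.09)[:2]-ax;print(n,c.round(1),st[4],np.hypot(*w).round(4),(np.degrees(np.arctan2(w[1],w[0]))+19.6).round(1))
E
```

```text
[ 0.46406778 -0.20735121  0.06117481] [-3.14139013e+00 -2.18994494e-04  2.33170273e+00] [-2.89594588  0.22665307  0.61012579]
green [329.7 218.9] 164 0.0604 68.6
blue [369.4 223.2] 136 0.0635 -51.5
red [345.6 255.1] 131 0.0612 189.1
```

View pics/t3.png

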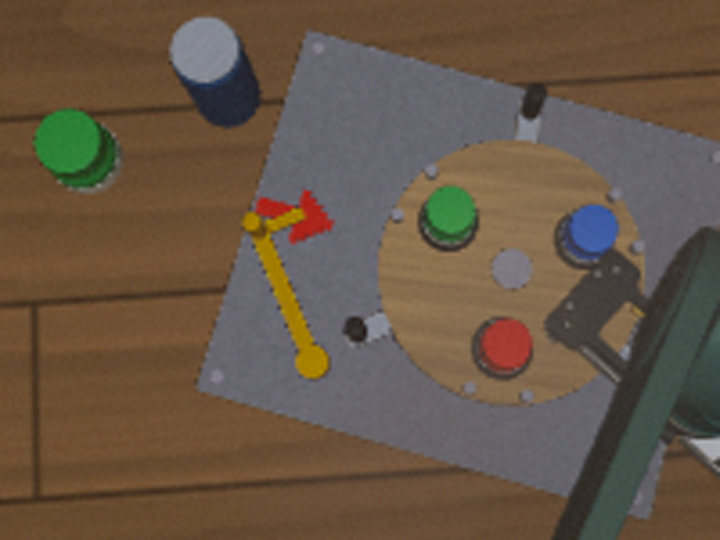

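The turntable has turned 33°. Green is at 68.7°, and the pegs and jars are intact, so 21.3° remain.

Emit:
{"method": "move_arm", "body": {
  "deltas": [0, 0, 0, -0.6, 0.05, 0, 1, 0, 0, 0, -1.2, 0.15, 0, 1, 0, 0, 0, -1.8, 0.28, 0, 1, 0, 0, 0, -2.4, 0.42, 0, 1, 0, 0, 0, -2.9, 0.58, 0, 1, 0, 0, 0, -3.4, 0.75, 0, 1, 0, 0, 0, -3.8, 0.9, 0, 1, 0, 0, 0, -4.1, 1.02, 0, 1]
}}

```text
time: 4.8
tool_pos: [0.4999, -0.2298, 0.0614]
ee_rot: [3.141, 0.0, 2.332]
wrist_force: [-2.6, -0.2, 0.5]
width: 0.0008
finger_force: 0.9
```

```bash
cat > jars.py <<'E'
from h import *
from bench import robot
o=robot.get_obs();print(o["tool_pos"],o["ee_rot"],o["wrist_force"])
s=robot.snapshot("top");ax=np.array([.5625,-.1213])
for n,lo,hi in[("green",(45,100,50),(80,255,255)),("blue",(105,110,60),(125,255,255)),("red",(0,170,80),(6,255,255))]:
    for c,st in blobs(s,lo,hi,(310,190,385,280)):
        w=onz(s,c,.09)[:2]-ax;print(n,c.round(1),st[4],np.hypot(*w).round(4),(np.degrees(np.arctan2(w[1],w[0]))+19.6).round(1))
E
python3 jars.py
```

```text
[ 0.49993662 -0.22979534  0.06142752] [3.14144044e+00 5.06838539e-05 2.33180462e+00] [-2.6395042  -0.24118925  0.46566956]
green [326.1 225.1] 163 0.0611 87.3
blue [365.1 217.3] 144 0.0625 -33.7
red [353.2 254.7] 129 0.0612 -151.8
```

Emit:
{"method": "move_arm", "body": {
  "deltas": [0, 0, 0, -0.2, 0.1, 0, 1, 0, 0, 0, -0.4, 0.2, 0, 1, 0, 0, 0, -0.55, 0.25, 0, 1, 0, 0, 0, -0.55, 0.25, 0, 1]
}}

```text
time: 5.25
tool_pos: [0.5055, -0.2319, 0.0615]
ee_rot: [3.141, 0.0, 2.332]
wrist_force: [-1.3, 1.1, 0.7]
width: 0.0002
finger_force: 0.6
```

```bash
python3 jars.py
```

```text
[ 0.50545866 -0.23188737  0.06145534] [3.14111502e+00 3.55083977e-04 2.33189632e+00] [-1.33247609  1.11956381  0.70729466]
green [325.7 226.1] 164 0.0614 89.8
blue [364.5 216.5] 146 0.0625 -31.3
red [354.3 254.4] 133 0.0613 -149.1
```

The green jar is at 89.8°, which is where it belongs. Next I back off, rise and go to the outside of the latch peg.

Emit:
{"method": "move_arm", "body": {
  "deltas": [0, 0, 0, 1.5, 0, 0, 1, 0, 0, 0, 2, 0, -1, 1, 0, 0, 0, 2, 0, -6, 1, 0, 0, 0, 2, 0, -11, 1, 0, 0, 0, 2, 0, -14, 1, 0, 0, 0.1, 4, 3, -14, 1, 0, 0, 0.25, 7, 7, -14, 1, 0, 0, 0.4, 9, 11, -14, 1]
}}

```text
time: 6.1
tool_pos: [0.5222, -0.0947, 0.2037]
ee_rot: [3.138, 0.003, 1.953]
wrist_force: [1.8, 0.2, -0.0]
width: 0.0005
finger_force: 0.0
```

```bash
cat jars.py > /dev/null; python3 jars.py; python3 - <<'E'
from h import *
from bench import robot
o=robot.get_obs();print(o["joint_positions"].round(2));print(todelta(o,[.605,.112,.2]).round(1), np.pi/2-o["ee_rot"][2])
E
```

```text
[ 0.52224091 -0.09470244  0.20365665] [3.13770619e+00 2.60538398e-03 1.95332520e+00] [ 1.77721188  0.20775699 -0.01466163]
[-0.28  0.04  1.38  0.01  1.72 -0.66]
[[15.5 15.   0.5]] -0.38429682170597523
```

Emit:
{"method": "move_arm", "body": {
  "deltas": [0, 0, 0.1, 3.5, 3.5, 0, 1, 0, 0, 0.2, 7, 7, 0, 1, 0, 0, 0.3, 10.5, 10.3, 0, 1, 0, 0, 0.37, 13.5, 13, 0, 1, 0, 0, 0.37, 15.5, 15, 0, 1, 0, 0, 0.37, 15.5, 15, 0, 1]
}}

```text
time: 6.75
tool_pos: [0.6025, 0.1084, 0.2018]
ee_rot: [3.14, -0.001, 1.596]
wrist_force: [-0.8, 0.4, -0.5]
width: 0.0006
finger_force: 0.0
```

```bash
python3 jars.py; python3 - <<'E'
from h import *
from bench import robot
o=robot.get_obs();print(todelta(o,[.605,.112,.066]).round(1))
s=robot.snapshot("top");cv2.imwrite("pics/t4.png",cv2.resize(s["image"][160:310,205:405,::-1],None,fx=3.6,fy=3.6,interpolation=cv2.INTER_CUBIC))
E
```

```text
[0.60245851 0.10837864 0.20179738] [ 3.13965410e+00 -1.46101273e-03  1.59621086e+00] [-0.75040476  0.44234268 -0.47976948]
green [325.7 226.1] 162 0.0614 89.8
blue [364.6 216.1] 133 0.0638 -30.8
red [354.3 254.5] 107 0.0616 -149.0
[[ 0.6  0.3 13.6]]
```

View pics/t4.png

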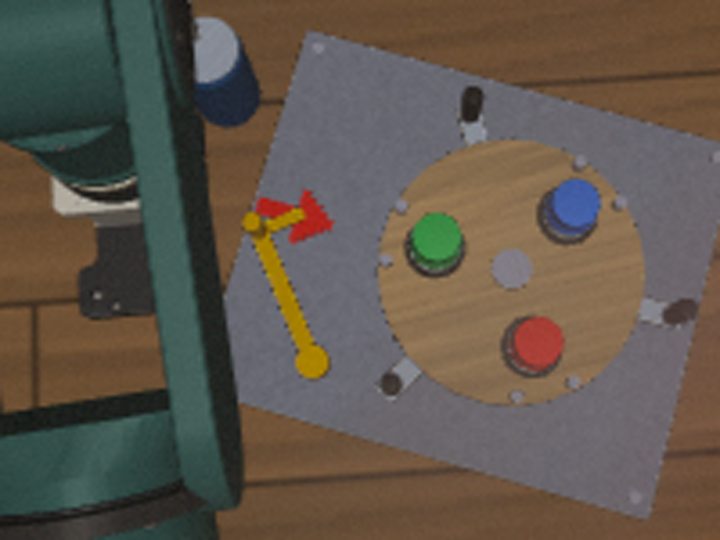

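The latch is still swung out, with its peg at crop (253,222). The green jar at (437,240) faces the arrow, and the gripper is outside the latch peg. I lower it here.

Emit:
{"method": "move_arm", "body": {
  "deltas": [0, 0, 0, 0.5, 0.2, 4, 1, 0, 0, 0, 0.5, 0.2, 8, 1, 0, 0, 0, 0.5, 0.2, 11, 1, 0, 0, 0, 0.5, 0.2, 13, 1, 0, 0, 0, 0.5, 0.2, 13.5, 1, 0, 0, 0, 0.5, 0.2, 13.5, 1]
}}

```text
time: 7.45
tool_pos: [0.6028, 0.1086, 0.0664]
ee_rot: [-3.141, 0.0, 1.589]
wrist_force: [1.4, -0.7, 0.9]
width: 0.0003
finger_force: 0.0
```

```bash
python3 - <<'E'
from h import *
from bench import robot
o=robot.get_obs();print(o["tool_pos"],o["ee_rot"],o["wrist_force"])
ax=np.array([.5625,-.1213]);y=np.radians(-19.6);M=np.array([[np.cos(y),-np.sin(y)],[np.sin(y),np.cos(y)]])
n=-R.from_euler("xyz",o["ee_rot"]).as_matrix()[:2,0]
for a in (39,34,29,24,19,14,9,4,0,-3):
    c=np.array([-.11,.128])+.11*np.array([np.cos(np.radians(a)),np.sin(np.radians(a))])
    P=ax+M@c-.0155*n;print(a,P.round(3),todelta(o,[*P,.066]).round(2))
E
```

```text
[0.60284998 0.10857567 0.06638842] [-3.14097751e+00  2.24073700e-04  1.58899102e+00] [ 1.36677484 -0.67125851  0.94767381]
39 [0.605 0.088] [[-2.04  0.21  0.04]]
34 [0.608 0.079] [[-2.96  0.47  0.04]]
29 [0.61 0.07] [[-3.91  0.65  0.04]]
24 [0.611 0.06 ] [[-4.86  0.75  0.04]]
19 [0.612 0.051] [[-5.82  0.76  0.04]]
14 [0.611 0.041] [[-6.78  0.69  0.04]]
9 [0.61  0.031] [[-7.72  0.54  0.04]]
4 [0.607 0.022] [[-8.65  0.31  0.04]]
0 [0.605 0.015] [[-9.38  0.06  0.04]]
-3 [0.603 0.009] [[-9.92 -0.16  0.04]]
```

Emit:
{"method": "move_arm", "body": {
  "deltas": [0, 0, 0, -1.2, 0.2, 0, 1, 0, 0, 0, -2.0, 0.25, 0, 1, 0, 0, 0, -2.7, 0.4, 0, 1, 0, 0, 0, -3.4, 0.55, 0, 1, 0, 0, 0, -4.1, 0.68, 0, 1, 0, 0, 0, -4.8, 0.75, 0, 1, 0, 0, 0, -5.5, 0.77, 0, 1, 0, 0, 0, -6.1, 0.75, 0, 1]
}}

```text
time: 8.25
tool_pos: [0.6118, 0.0484, 0.0663]
ee_rot: [-3.141, -0.0, 1.59]
wrist_force: [1.2, 0.6, -0.4]
width: 0.0006
finger_force: 0.3
```

Emit:
{"method": "move_arm", "body": {
  "deltas": [0, 0, 0, -0.6, -0.05, 0, 1, 0, 0, 0, -1.1, -0.12, 0, 1, 0, 0, 0, -1.6, -0.2, 0, 1, 0, 0, 0, -2.1, -0.32, 0, 1, 0, 0, 0, -2.5, -0.42, 0, 1, 0, 0, 0, -2.8, -0.52, 0, 1, 0, 0, 0, -3.1, -0.6, 0, 1, 0, 0, 0, -3.1, -0.6, 0, 1]
}}

```text
time: 9.05
tool_pos: [0.6062, 0.0175, 0.0664]
ee_rot: [-3.141, 0.0, 1.59]
wrist_force: [0.0, -0.1, 0.4]
width: 0.0006
finger_force: 0.0
```

```bash
python3 jars.py; python3 - <<'E'
from h import *
from bench import robot
s=robot.snapshot("top");cv2.imwrite("pics/t5.png",cv2.resize(s["image"][160:310,205:405,::-1],None,fx=3.6,fy=3.6,interpolation=cv2.INTER_CUBIC))
E
```

```text
[0.60623847 0.01745379 0.06643178] [-3.14134377e+00  3.20801522e-04  1.59010495e+00] [ 0.00275425 -0.05330255  0.37691976]
green [325.7 226.1] 166 0.0615 89.9
blue [364.5 216.1] 136 0.0635 -30.6
red [354.2 254.4] 124 0.0611 -149.2
```

View pics/t5.png

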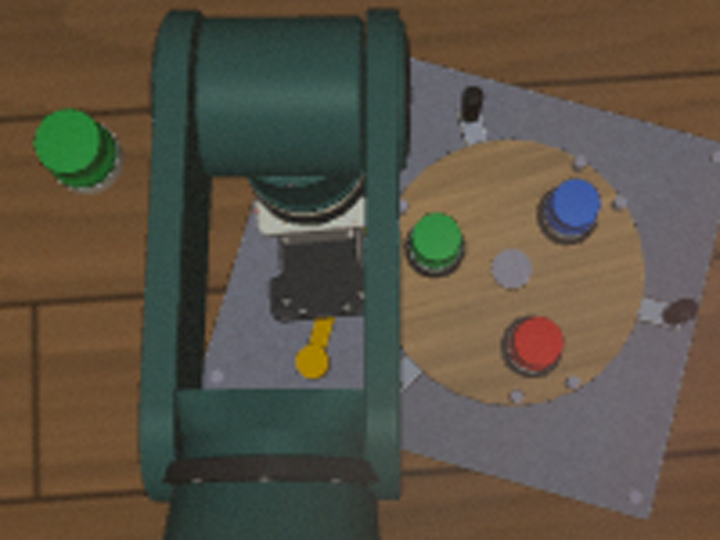

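The arm has followed the finger almost all the way in, near (322,335) in the crop. The jars have not changed. I keep pressing in small steps until the stop is felt.

Emit:
{"method": "move_arm", "body": {
  "deltas": [0, 0, 0, -0.1, -0.03, 0, 1, 0, 0, 0, -0.2, -0.06, 0, 1, 0, 0, 0, -0.3, -0.1, 0, 1, 0, 0, 0, -0.4, -0.1, 0, 1]
}}

```text
time: 9.55
tool_pos: [0.606, 0.0166, 0.0665]
ee_rot: [3.14, -0.005, 1.592]
wrist_force: [2.2, 8.8, 0.4]
width: 0.0007
finger_force: 3.7
```

The force rose to 8.8 N at the position of the stop. I back off, rise and check.

Emit:
{"method": "move_arm", "body": {
  "deltas": [0, 0, 0, 1, 0, 0, 1, 0, 0, 0, 3, 0, 0, 1, 0, 0, 0, 4, 0, -3, 1, 0, 0, 0, 4, 0, -8, 1, 0, 0, 0, 4, 0, -13, 1, 0, 0, 0, 8, -2, -14, 1, 0, 0, 0, 13, -6, -14, 1, 0, 0, 0, 17, -10, -14, 1]
}}

```text
time: 10.35
tool_pos: [0.5162, 0.168, 0.2072]
ee_rot: [3.14, 0.001, 1.589]
wrist_force: [0.4, 0.7, 0.2]
width: 0.0004
finger_force: 0.0
```

Emit:
{"method": "move_arm", "body": {
  "deltas": [0, 0, 0, 4, -4, 0, 1, 0, 0, 0, 8, -8, 0, 1, 0, 0, 0, 10, -10, 0, 1, 0, 0, 0, 10, -10, 0, 1]
}}

```text
time: 10.75
tool_pos: [0.4114, 0.2679, 0.2072]
ee_rot: [3.141, -0.0, 1.597]
wrist_force: [0.1, 0.3, 0.2]
width: 0.0006
finger_force: 0.0
```

```bash
python3 jars.py; python3 - <<'E'
from h import *
from bench import robot
s=robot.snapshot("top");cv2.imwrite("pics/t6.png",cv2.resize(s["image"][160:310,205:425,::-1],None,fx=3.6,fy=3.6,interpolation=cv2.INTER_CUBIC))
ax=np.array([.5625,-.1213,0]);M=R.from_euler("z",-19.6,degrees=True).as_matrix()
for n,p in [("peg",[0,.128,.096]),("nose",[0,.09,.046]),("post",[-.11,.128,.055]),("arrowjar",[0,.062,.096])]:
    print(n,((proj(s,ax+M@p)-[205,160]+.4)*3.6).round())
E
```

```text
[0.41142853 0.26793756 0.20718004] [ 3.14130614e+00 -4.69183019e-04  1.59675781e+00] [0.13421674 0.27310655 0.20575274]
green [325.7 226.1] 164 0.0614 89.8
blue [364.6 216.1] 134 0.0637 -30.7
red [354.1 254.4] 105 0.061 -149.4
peg [350. 214.]
nose [399. 238.]
post [312. 361.]
arrowjar [435. 238.]
```

View pics/t6.png

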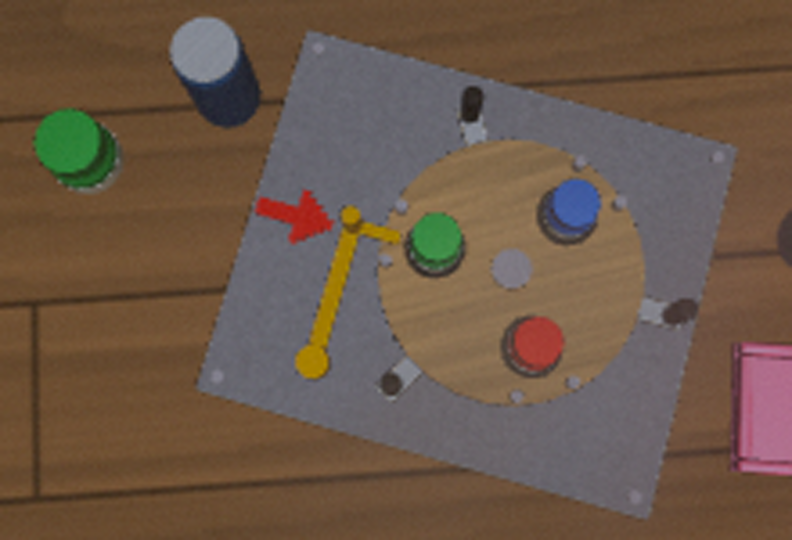

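The latch peg is at (351,214) against a predicted (350,214). The nose tip is at (400,238), between the two pins, with the green jar at the arrow. The can, tumbler and mould have not moved, so I hand the job in.

```bash
python3 -c "
from bench import robot
print(robot.close_job())"
```

```text
the job is handed in; nothing more can be done
None
```

The green jar stands at the red arrow (measured within 1° of it), the latch is fully in with its nose between the pins, the bystanders look unmoved in the last picture, and the job was handed in at about 11 s.

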